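Spread a snap ring onto the feed drive's axle and hold it at the groove

ROBOT

A 6-joint arm with a two-finger parallel gripper is mounted at the origin on the work surface. World frame = base frame: x ahead of the robot, y to its left, z up, the work surface at z = 0. Lengths are in mm, angles in rad, forces in N, time in s.
With the tool pointing down it reaches from about 400 to 925 mm from the base axis. Payload 3.4 kg.
Tool frame: the origin (TCP) lies at the centre of the arm's flange, where the gripper is bolted on; the fingertips stand 173 mm ahead of it and the grasp point (between the pads) lies 155 mm ahead of it; z points along the fingers, y is the line along which they close (so a half turn about z gives the same grasp; the last joint's range is limited). The gripper opens to 85 mm and grips with 20 to 120 N. Pads are 22 mm wide; open, the fingers measure 114 mm over their backs; the gripper's body (76 mm by 85 mm) begins 54 mm behind the grasp point. The pads swing forward as they close: fully open they stand 13 mm farther back than shut.
Start: joints at [-1.363, 0.307, 1.506, -0, 1.328, -0.073], TCP at [159.875, -552.334, 404.705] pointing down, gripper open.
Joint ranges: [-3.12, 3.12], [-1.05, 2.28], [0.14, 2.33], [-1.42, 4.57], [0.1, 2.73], [-2.68, 2.68]. Speed limits (rad/s): [2.57, 2.57, 3.14, 3.14, 3.14, 3.14].

INTERFACE

Orientations are given as [roll, pitch, yaw] about the fixed x, y, z axes, in that order (R = Rz(yaw) Ry(pitch) Rx(roll)).
In Python, from workcell import env gives the robot as it stands. The module is installed in compiled form; this text tells all that it offers.
- The arm moves only by the shell command python3 -m creep 'ROWS'. ROWS is JSON, one flat list of numbers, 7 for each row, row after row: the shift along the tool's x, y, z in units of 0.5 m (1.0 is 0.5 m), then the turn, a rotation vector about the tool's x, y, z in units of 5 degrees (1.0 is 5 degrees), then the opening in per cent of the stroke, from 0 (shut) to 100 (fully open). A call has 1 to 5 rows; each row shifts and turns the commanded pose from where the row before left it, along the tool's axes as they then stand; what a row does not reach is not made up. A row lasts 1/12 s, in which the tool goes at most 41.7 mm and 7.16 degrees, less where a joint would pass 70% of its speed; a pose out of reach is approached as far as the arm can. A call with a number of a shift or a turn outside -1 to 1 is refused whole. A call with a gripper value outside its range is refused whole. The fingers move at their own pace and stop on an object; the grip force is fixed at half the most. Time passes only in rows, so rows that do not move let the fingers close. It gives the time, the measured TCP pose, the force, the opening and the grip force at its end, in the units of the state.
- env.read_state(): the state, without advancing time (a new reading comes with each control period).
- env.get_image(name): name is "side" or "top"; returns a dict with "color" (480x640x3 uint8, red, green, blue), "intrinsics" (3x3 intrinsics, pixels), "rvec" (rotation vector, rad) and "tvec" (3), from world to camera coordinates, as OpenCV has them. Camera axes: x right, y down, z forward; pixel columns grow to the right and rows downward; lengths in mm; the calibration is good to about 2 mm. A picture is of the moment at which its call begins. There is no depth.
- env.finish_job(): hands the job in; it is judged then, once.
The state is a dict: "t": time; "joint_pos": joint angles; "qd": joint speeds; "joint_efforts": joint torques, N m; "position": TCP position; "eef_rot": TCP orientation; "ft_force": force on the tool from outside, world axes, zero at the start; "moment": the same for the moment, N m; "opening": opening from 0.0 (shut) to 1.0 (fully open); "gripper_force": force on a finger pad.
Only numpy, scipy, OpenCV 4.12 (cv2) and the standard library are available. Lean on these libraries where they do the work, as an engineer would, in place of code of your own. Each camera call takes 0.05 s, during which the arm holds its last target. There are 200 camera calls.

TASK

Refit the big snap ring on the feed drive: take the ring pliers out of the wooden rack, put their two pins into the gap between the lugs of the big snap ring that lies on the bench, squeeze the handles so that the ring spreads, and carry it spread over the end of the upright axle. Slide it down the axle until it lies flat on the washer, level with the groove, and finish there while still holding the pliers squeezed, so that the ring stays spread on their pins and does not snap into the groove. Leave the other things on the bench where they are.

Things in the scene. Friction and masses are not known exactly. Their poses are not given: they have to be found in the camera images.
- pliers: ring pliers, 188 mm long, 0.14 kg, standing tips down in the slot of the wooden rack. Origin on the pivot; z along the tool to the handles (up), tips towards -z; the two handles lie at +y and -y. Alike after a half turn about z. Reverse action: squeezing the handles moves the tips apart by about as much. No reading while held: keep the offset from the moment of the grasp
- pliers_tips (a point): midway between the two pin ends, 80 mm below the pivot. Each tip is a pin 4 mm thick, 5 mm long below the shoulder of the 7 mm jaw. At rest the pins' centres lie at y = +2.4 and -2.4 mm; fully squeezed about 21 mm each side
- pliers_grips (a point): midway between the handles, 75 mm above the pivot, a good height to grip. Black grips 16 mm wide in x, from 36 to 108 mm above the pivot, at rest 65 mm over their outer faces here, flaring 0.16 rad outward to 75 mm at the top; about 30 mm at full squeeze. About 8 N on each starts them moving, 20 N spreads the ring. Hold lightly (1 or 2 mm squeezed in a side) until the pins are in the gap
- ring: the big snap ring, dark steel, 0.022 kg, flat on the bench: a C of 37 mm bore, 48 mm outside diameter, 4 mm thick, with outstanding lugs at its two ends. Origin on its underside at the centre of the C; x points to the gap between the lugs, z up. The plier pins go into the gap 26 mm from the origin along +x, midway between the lugs (y = 0), their line along the ring's y, down to the bench
- ring_bore (a point): on the ring's x axis 4 mm from the origin towards the gap, at half thickness: the middle of the opening when the ring is spread to the pliers' stop. It is then about 22.5 mm from the midpoint of the pins, and the opening clears the 40 mm axle by nearly 2 mm all round. The ring's poses can be read all the time
- lug_l (a point): where a pin's centre seats in the +y lug, at half thickness. The lugs face each other across the gap (17 to 20 mm wide at rest), each with a shallow vee in which a pin seats by itself if within 3 mm along x. The two seats are 19 mm apart at rest, about 42 mm with the pliers at their stop; the lugs then push back with about 10 N
- lug_r (a point): the same in the lug at the ring's -y side
- rack: shop-made wooden rack, fixed, 170 x 90 mm, 90 mm tall, origin at the centre of its underside. The pliers stand in a slot 35 mm from its centre towards its -x, pivot 98.5 mm above the bench, their y along the rack's y; lift them 80 mm straight up to clear it. Two short tools with wooden handles stand at +45 and +71 mm along x, up to 70 mm above its top
- drive: the thicknesser's feed drive, fixed: a low green cast gearbox 162 x 142 mm, with a toothed chain wheel (114 mm across), a steel washer and its axle upright on top. Origin at the centre of its underside, below the axle; an input shaft sticks out to 125 mm towards its -x
- axle_groove (a point): on the axle's centre line, 74 mm above the bench: where ring_bore is when the ring lies flat on the washer (washer top 72 mm above the bench, 68 mm across). The groove, 37.5 mm in diameter and 5 mm tall, begins at the washer; above it the axle is 40 mm in diameter
- axle_end (a point): centre of the axle's upper end, 98 mm above the bench; the uppermost 8 mm taper from 40 to 27 mm in diameter
- small_ring: a smaller plain snap ring, 29 mm across and 3 mm thick, no lugs: a bystander
- washer: a spare flat steel washer, 58 mm across, 4 mm thick: a bystander
- offcut: a wood offcut, 110 x 45 x 32 mm: a bystander
- oil_can: an upright metal can, 52 mm diameter, 150 mm tall: a bystander
- tape_measure: a pocket tape measure, 70 x 36 x 62 mm: a bystander
- spanner: a steel spanner, 170 mm long: a bystander
- tin: an open round tin, 72 mm across, 45 mm tall: a bystander
- plier_arm_l (a joint): turn of one plier arm (both turn alike): 0 at rest, growing as the handles are squeezed; the pins meet the ring's lugs at about 0.09 rad; a built-in stop ends it at 0.235 rad, which spreads the ring just enough: squeeze right to the stop, 60 N of grip does no harm

How it is judged:
By the outcome, as a careful person would: the job done as asked, in the order asked, and still so for the second after the job is handed in, while the arm keeps its last pose, push and grip.
It also fails if it takes over 45 s, if anything falls off the work surface, if the arm or the gripper's body presses on something with over 40 N, if the wrist force passes 120 N, or if a joint passes its speed limit or range.

## Working session

There is one attempt and no reset: what is moved stays moved. The work goes in short steps, Python scripts to look and compute and a shell command to move; the robot and the scene stay as the last step left them, time stands still between calls to the robot, and variables do not carry over. Pictures are saved under pics/ and viewed, at most 13 in all, crops included, and the job is handed in when it is done.

```bash
mkdir -p pics; cat > h.py <<'E'
import numpy as np, cv2
from workcell import env
from scipy.spatial.transform import Rotation as R
def cam(n):
    d=env.get_image(n); return d
def save(d,f,crop=None,s=1):
    im=d["color"][:,:,::-1]
    if crop: x0,y0,x1,y1=crop; im=im[y0:y1,x0:x1]
    cv2.imwrite(f,cv2.resize(im,None,fx=s,fy=s,interpolation=cv2.INTER_CUBIC))
def plane(d,uv,z):
    K=np.array(d["intrinsics"]);Rm=cv2.Rodrigues(np.array(d["rvec"],float))[0];t=np.array(d["tvec"],float).ravel()
    uv=np.atleast_2d(uv).astype(float)
    r=(np.c_[uv,np.ones(len(uv))]@np.linalg.inv(K).T)@Rm
    c=-Rm.T@t
    return c+r*((z-c[2])/r[:,2])[:,None]
def proj(d,P):
    return cv2.projectPoints(np.atleast_2d(P).astype(float),np.array(d["rvec"],float),np.array(d["tvec"],float),np.array(d["intrinsics"],float),None)[0].reshape(-1,2)
def campos(d):
    Rm=cv2.Rodrigues(np.array(d["rvec"],float))[0]; return -Rm.T@np.array(d["tvec"],float).ravel()
E
python3 - <<'E'
from h import *
for n in("top","side"):
    d=cam(n);save(d,f"pics/{n}0.png",s=1.25);print(n,campos(d),np.array(d["intrinsics"]).tolist())
    import pickle;pickle.dump(d,open(n+"0.pkl","wb"))
s=env.read_state();print(s)
E
```

```text
top [ 3.50614209e+02 -1.79410377e-01  1.37928488e+03] [[524.2192425994904, 0.0, 318.98419648871476], [0.0, 524.2192425994904, 237.94931730962935], [0.0, 0.0, 1.0]]
side [  419.87715808 -1107.0949307   1040.96963078] [[528.699329088975, 0.0, 323.7307648804933], [0.0, 528.699329088975, 242.97158050963282], [0.0, 0.0, 1.0]]
{'t': 0.1, 'joint_pos': array([-1.36248457e+00,  3.07531117e-01,  1.50754670e+00, -1.70314595e-05,
        1.32840334e+00, -7.35164371e-02]), 'qd': array([ 0.0020377 , -0.00096455, -0.0023293 , -0.00121044, -0.00052909,
       -0.00102173]), 'joint_efforts': array([ 1.41610988e-03, -4.58528352e+01, -2.52607155e+01, -1.30420408e-04,
        5.50195284e-03, -1.70919758e-06]), 'position': array([ 159.81611618, -552.02965077,  403.85249508]), 'eef_rot': array([-3.13970803e+00, -1.22230289e-04,  2.81832179e-01]), 'ft_force': array([-0.06161542,  0.22188779,  0.12801319]), 'moment': array([ 0.03621905,  0.01214693, -0.00789803]), 'gripper_force': 0.0, 'opening': 1.0002449488629406}
```

View pics/top0.png

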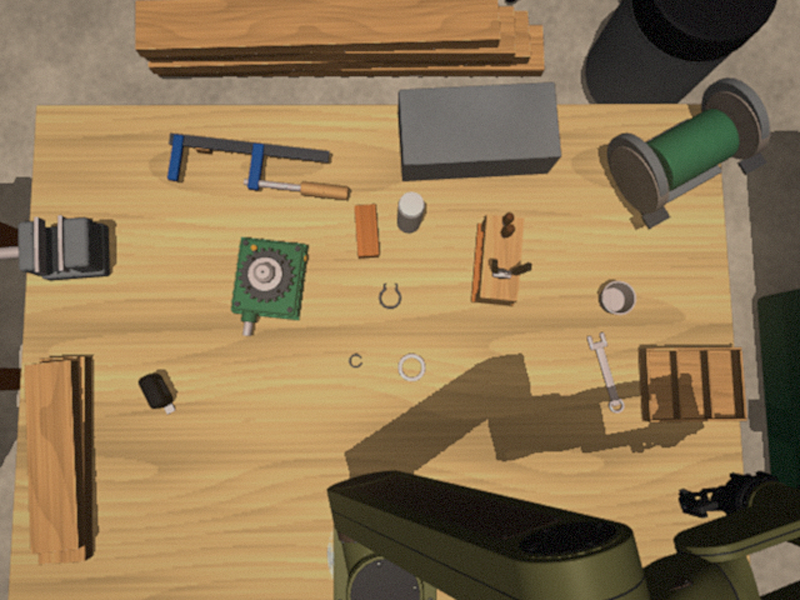

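View pics/side0.png

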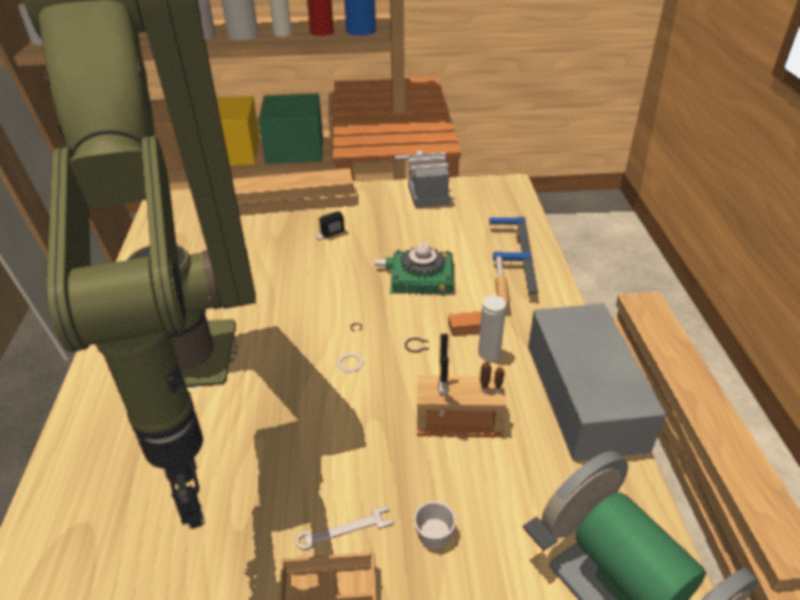

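The top view shows the drive at (268,275), the ring at (390,296) with its gap pointing up (+x), and the rack at (497,258) with the pliers at (508,268). The side view agrees: ring (416,345), pliers (444,365), axle (423,250). Next I zoom in and measure.

```bash
python3 - <<'E'
from h import *
import pickle
t=pickle.load(open("top0.pkl","rb"));s=pickle.load(open("side0.pkl","rb"))
A=cv2.resize(t["color"][165:275,180:430,::-1],None,fx=3.2,fy=3.2,interpolation=cv2.INTER_CUBIC)
B=cv2.resize(s["color"][185:355,290:410,::-1],None,fx=3.5,fy=3.5,interpolation=cv2.INTER_CUBIC)
cv2.imwrite("pics/tc.png",A);cv2.imwrite("pics/sc.png",B)
# ring top: dark pixels near ring
g=t["color"].astype(int)
sub=g[215:255,295:330]; m=(sub.sum(2)<300).astype(np.uint8)
n,l,st,c=cv2.connectedComponentsWithStats(m);print(st.tolist())
print('\n'.join(''.join('#' if v<240 else '+' if v<330 else '.' for v in r) for r in sub.sum(2)))
print("ring rough",plane(t,[[312,237]],4),"drive",plane(t,[[211,217.5]],98),"rack slot",plane(t,[[406,214]],98))
print("side ring",plane(s,[[333,276]],4),"axle",plane(s,[[338,197]],98))
E
```

```text
[[0, 0, 35, 40, 1333], [9, 12, 17, 20, 67]]
...................................
...................................
...................................
...................................
...................................
...................................
...................................
...................................
...................................
...................................
...................................
...................................
............++.......++............
............+.........+............
............+.........+............
............#+.......++............
...........+++.......+#............
...........++........+#+...........
..........++..........++...........
.........+#............++..........
.........#+............++..........
.........++.............++.........
........++...............+.........
........++..............++.........
........++..............++.........
.........#+.............++.........
.........#+.............#..........
.........+#............++..........
..........++..........++...........
...........+++.......++............
............+#++++++++.............
..............++###+...............
...................................
...................................
...................................
...................................
...................................
...................................
...................................
...................................
ring rough [[519.98531894 -17.92638307   4.        ]] drive [[559.09186167 231.40121529  98.        ]] rack slot [[ 563.86285055 -251.09851042   98.        ]]
side ring [[525.820504   -19.09739861   4.        ]] axle [[564.89103349 234.63230468  98.        ]]
```

View pics/tc.png

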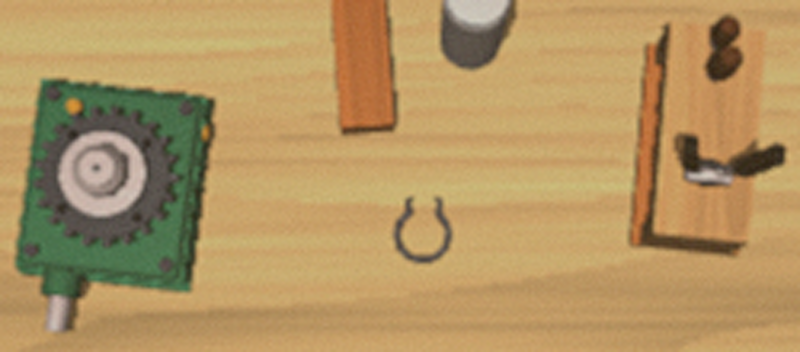

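View pics/sc.png

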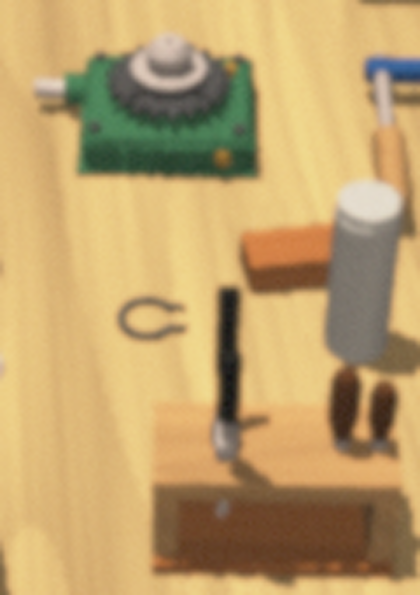

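Top crop: axle end near (97,170), ring centre (423,233) with gap up, plier handle ends (684,142) and (780,152). Side crop: the pliers are an upright bar from (229,288) to (226,455). The handles line up with the rack's y. Now I measure with masks in both views.

```bash
cat > meas.py <<'E'
from h import *
from scipy.optimize import least_squares
def blob(d,box,f):
    x0,y0,x1,y1=box; sub=d["color"][y0:y1,x0:x1].astype(int); m=f(sub).astype(np.uint8)
    n,l,st,c=cv2.connectedComponentsWithStats(m,connectivity=8)
    k=1+np.argmax(st[1:,4]); v,u=np.nonzero(l==k); return np.c_[u+x0,v+y0],sub
dark=lambda s:s.sum(2)<330
def ringfit(d,box,z=2.):
    uv,_=blob(d,box,dark); P=plane(d,uv,z)[:,:2]
    c0=P.mean(0)
    for _ in range(5):   # circle fit, rejecting lugs
        ok=np.hypot(*(P-c0).T)<26
        c0=least_squares(lambda p:np.hypot(*(P[ok]-p).T)-21.25,c0,loss="soft_l1").x
    lug=P[np.hypot(*(P-c0).T)>26.5]; return c0,P,lug
E
python3 - <<'E'
from meas import *
import pickle
t=pickle.load(open("top0.pkl","rb"));s=pickle.load(open("side0.pkl","rb"))
for n,d,box in(("top",t,(298,222,326,250)),("side",s,(320,265,346,286))):
    c,P,l=ringfit(d,box); a=l.mean(0)-c if len(l) else None
    print(n,"ring",c,len(P),"lugs",l.round(1).tolist(),a,a is not None and np.arctan2(a[1],a[0]))
# washer: light low-saturation
lt=lambda q:(q.max(2)-q.min(2)<38)&(q.sum(2)>300)
for n,d,box in(("top",t,(194,200,232,236)),("side",s,(315,190,362,215))):
    uv,sub=blob(d,box,lt); h=cv2.convexHull(uv.astype(np.int32)).reshape(-1,2)
    W=plane(d,h,72)[:,:2];print(n,"light hull z72",len(uv),W.min(0),W.max(0),(W.min(0)+W.max(0))/2)
    print('\n'.join(''.join('%4d'%v if w else '   .' for v,w in zip(r,rr)) for r,rr in zip(sub.sum(2)[:, :],lt(sub))) if n=="x" else '')
# axle top in top & side images pixel
# pliers handles in top
uv,sub=blob(t,(385,200,428,224),lambda q:q.sum(2)<190);print(uv.min(0),uv.max(0),len(uv))
print('\n'.join(''.join('#' if v<140 else '+' if v<230 else '.' for v in r) for r in sub.sum(2)))
sub=s["color"][262:330,345:370].astype(int)
print('\n'.join(''.join('#' if v<140 else '+' if v<230 else '.' for v in r) for r in sub.sum(2)))
k=lambda u,v:((u+.5)/3.2-.5+180,(v+.5)/3.2-.5+165)
R4=plane(t,[k(668,22),k(766,28),k(744,243),k(652,236)],90);print("rack corners",R4.round(1).tolist(),"centre",R4.mean(0))
e=R4[0]-R4[3]+R4[1]-R4[2];print("rack yaw",np.arctan2(e[1],e[0]))
k2=lambda u,v:((u+.5)/3.5-.5+290,(v+.5)/3.5-.5+185)
R5=plane(s,[k2(153,402),k2(395,403),k2(403,485),k2(152,485)],90);print("rack side",R5.round(1).tolist(),R5.mean(0))
print("handles top",plane(t,[k(686,141),k(777,151)],206).round(1).tolist(),"side",plane(s,[k2(229,288)],206))
E
```

```text
top ring [518.34783    -17.04946733] 85 lugs [[547.1, -5.0], [547.1, -7.6], [546.9, -28.9], [546.8, -31.5], [544.4, -5.0], [544.2, -31.5], [541.5, -31.4]] [27.06836824 -3.0710579 ] -0.11297251682557531
side ring [545.14607332 -48.84157089] 1 lugs [] None False
top light hull z72 577 [526.48627981 201.00087857] [592.71967352 268.63385855] [559.60297666 234.81736856]

side light hull z72 260 [522.69016567 200.8220046 ] [609.98013439 277.15521438] [566.33515003 238.98860949]

[409 211] [424 219] 87
++.........................................
.+.........................................
...........................................
...........................................
+..........................................
+..........................................
+..........................................
+........+.................................
+.......++#++..............................
+.......+####..............................
+.......+++++..............................
+.......+++++......................+###+...
+......++#+++................+++++++###+...
+.......+###+..............
[... 1970 characters left out ...]
....................
.........................
.........................
.........................
.........................
.........................
.........................
.........................
.............+...........
++++++......+++.+++++++++
rack corners [[674.2, -211.6, 90.0], [668.9, -289.1, 90.0], [498.1, -265.9, 90.0], [504.2, -194.3, 90.0]] centre [ 586.33050171 -240.206548     90.        ]
rack yaw -0.11848624948218976
rack side [[510.0, -193.7, 90.0], [680.7, -209.7, 90.0], [671.3, -285.8, 90.0], [502.0, -271.1, 90.0]] [ 590.99415354 -240.08691842   90.        ]
handles top [[558.3, -202.9, 206.0], [550.6, -267.8, 206.0]] side [[ 559.34741211 -205.01742755  206.        ]]
```

Measured: pliers pivot about (555,-235.5), yaw -0.118 (the handles' spread and the rack agree). Ring about (518.5,-17), axle about (560-565,235). Now I compute the approach.

```bash
cat > go.py <<'E'
import sys
from h import *
def delta(pos,yaw,tilt=(0,0)):
    s=env.read_state(); Rc=R.from_euler("xyz",s["eef_rot"]); Rt=R.from_euler("xyz",[np.pi,0,yaw])
    d=Rc.inv().apply(np.array(pos)-s["position"]); rv=(Rc.inv()*Rt).as_rotvec(degrees=True)
    print("t",round(s["t"],2),"at",s["position"].round(1),"rot",s["eef_rot"].round(4),"open",round(s["opening"],3),"F",s["ft_force"].round(1),s["gripper_force"])
    print("shift units",(d/500).round(4),"turn units",(rv/5).round(3),"rows>=",np.linalg.norm(d)/41)
if __name__=="__main__": a=list(map(float,sys.argv[1:])); delta(a[:3],a[3])
E
python3 -m creep '[0,0,-0.008,0,0,0.916,100, 0,0,-0.008,0,0,0.916,100, 0,0,-0.008,0,0,0.916,100, 0,0,-0.008,0,0,0.916,100, 0,0,0,0,0,0.916,100]'
python3 go.py 555 -235.5 420 -0.118
```

```text
t: 0.52
position: [159.9, -552.4, 421.0]
eef_rot: [3.141, -0.0, -0.122]
ft_force: [-0.2, -0.9, -0.5]
opening: 0.997
gripper_force: 0.0
t 0.52 at [ 159.9 -552.4  421. ] rot [ 3.1412e+00 -1.0000e-04 -1.2180e-01] open 0.997 F [-0.2 -0.9 -0.5] 0.0
shift units [ 0.7073 -0.7252  0.0019] turn units [ 0.004 -0.001 -0.044] rows>= 12.35373700882562
```

```bash
python3 -m creep '[0.0544,-0.0558,0,0,0,0,100, 0.0544,-0.0558,0,0,0,0,100, 0.0544,-0.0558,0,0,0,0,100, 0.0544,-0.0558,0,0,0,0,100, 0.0544,-0.0558,0,0,0,0,100]' >/dev/null
python3 -m creep '[0.0544,-0.0558,0,0,0,0,100, 0.0544,-0.0558,0,0,0,0,100, 0.0544,-0.0558,0,0,0,0,100, 0.0544,-0.0558,0,0,0,0,100, 0.0544,-0.0558,0,0,0,0,100]' >/dev/null
python3 -m creep '[0.0544,-0.0558,0,0,0,0,100, 0.0544,-0.0558,0,0,0,0,100, 0.0544,-0.0558,0,0,0,0,100, 0,0,0,0,0,0,100, 0,0,0,0,0,0,100]'
python3 go.py 555 -235.5 420 -0.118
python3 - <<'E'
from h import *
d=cam("top");print("tip px",proj(d,[555,-235.5,247]))
s=cam("side");A=cv2.resize(d["color"][170:250,360:450,::-1],None,fx=4.4,fy=4.4,interpolation=2);B=cv2.resize(s["color"][200:345,300:400,::-1],None,fx=4,fy=4,interpolation=2)
H=max(len(A),len(B));I=np.zeros((H,800,3),np.uint8);I[:len(A),:396]=A;I[:len(B),400:]=B;cv2.imwrite("pics/a.png",I)
E
```

```text
t: 1.77
position: [555.0, -232.0, 419.9]
eef_rot: [-3.141, 0.001, -0.114]
ft_force: [0.5, -0.4, -0.5]
opening: 0.997
gripper_force: 0.0
t 1.77 at [ 555.  -232.   419.9] rot [-3.1413e+00  1.2000e-03 -1.1380e-01] open 0.997 F [ 0.5 -0.4 -0.5] 0.0
shift units [ 0.0007  0.0069 -0.0003] turn units [-0.004  0.014  0.048] rows>= 0.08471886435604065
tip px [[411.90402743 206.80642389]]
```

View pics/a.png

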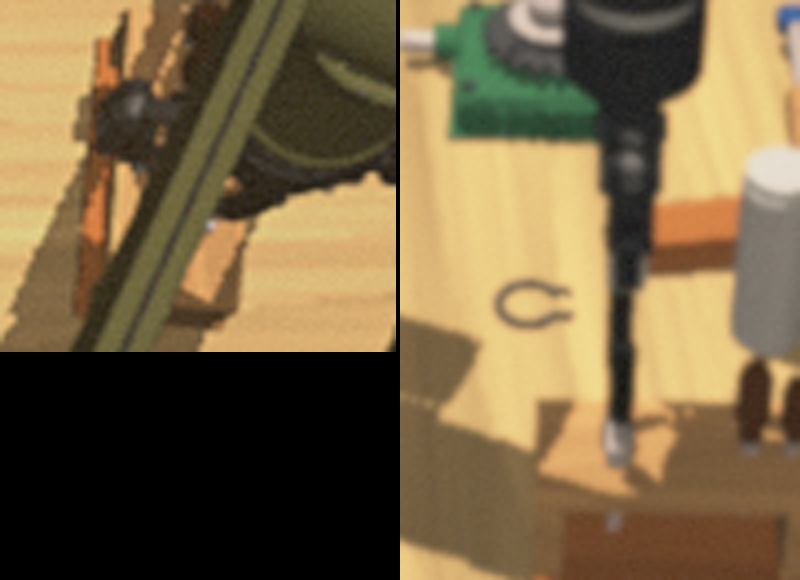

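The side half shows the gripper straight above the pliers (gripper column about 630, handles about 621). The top view is blocked by the arm. I check the lateral offset numerically.

```bash
python3 - <<'E'
from h import *
s=cam("side")
for z in(420,330,290,260,247): print(z,proj(s,[555,-232,z]))
g=s["color"].astype(int).sum(2)
for r in list(range(228,300,4))+[304,308]:
    seg=g[r,345:375]; c=np.nonzero(seg<190)[0]; print(r,c.min()+345 if len(c) else 0,c.max()+345 if len(c) else 0)
for z in(206,180,150,120): print(z,proj(s,[[558.3,-202.9,z],[550.6,-267.8,z],[554.5,-235.4,z]]).round(1).tolist())
E
python3 go.py 555 -235.5 420 -0.118
```

```text
420 [[357.80751525 198.36317892]]
330 [[356.39298861 232.84180687]]
290 [[355.80955963 247.06269892]]
260 [[355.38866939 257.32176178]]
247 [[355.21052477 261.66397912]]
228 348 364
232 345 364
236 351 363
240 351 363
244 351 363
248 352 362
252 353 361
256 352 361
260 352 361
264 354 359
268 354 358
272 354 356
276 353 356
280 353 356
284 353 356
288 353 357
292 353 357
296 353 357
304 354 356
308 0 0
206 [[354.5, 266.3], [354.7, 286.0], [354.6, 276.0]]
180 [[354.2, 274.5], [354.4, 294.2], [354.3, 284.1]]
150 [[353.8, 283.5], [354.0, 303.4], [353.9, 293.3]]
120 [[353.5, 292.4], [353.6, 312.2], [353.6, 302.1]]
t 1.92 at [ 552.8 -234.3  420.3] rot [ 3.1414e+00  1.6000e-03 -1.1850e-01] open 0.996 F [0.  0.9 0.3] 0.0
shift units [0.0047 0.0019 0.0005] turn units [ 0.002  0.018 -0.006] rows>= 0.061821883776071236
```

```bash
python3 -m creep '[-0.0024,0.0024,0.05,0,0,0,100, 0,0,0.05,0,0,0,100, 0,0,0.04,0,0,0,100, 0,0,0.03,0,0,0,100, 0,0,0.02,0,0,0,100]'
python3 -m creep '[0,0,0,0,0,0,100,0,0,0,0,0,0,100,0,0,0,0,0,0,100]'
python3 go.py 551.5 -235.5 325 -0.118
```

```text
t: 2.33
position: [550.4, -235.9, 323.9]
eef_rot: [-3.141, 0.003, -0.121]
ft_force: [-0.5, 0.4, -0.1]
opening: 0.998
gripper_force: 0.0
t: 2.58
position: [552.4, -235.6, 326.9]
eef_rot: [3.141, -0.002, -0.119]
ft_force: [0.2, 0.2, 0.1]
opening: 0.999
gripper_force: 0.0
t 2.58 at [ 552.4 -235.6  326.9] rot [ 3.1408e+00 -1.9000e-03 -1.1880e-01] open 0.999 F [0.2 0.2 0.1] 0.0
shift units [-0.0019  0.0001  0.0038] turn units [ 0.009 -0.022 -0.01 ] rows>= 0.05147772901350121
```

```bash
python3 -m creep '[0,0,0,0,0,0,76,0,0,0,0,0,0,76,0,0,0,0,0,0,74,0,0,0,0,0,0,74,0,0,0,0,0,0,73]'
python3 -m creep '[0,0,0,0,0,0,73,0,0,0,0,0,0,72,0,0,0,0,0,0,72]'
```

```text
t: 3.0
position: [553.5, -235.8, 328.7]
eef_rot: [3.138, -0.006, -0.118]
ft_force: [-0.4, -2.5, 7.5]
opening: 0.731
gripper_force: 4.4
t: 3.25
position: [553.5, -235.9, 328.9]
eef_rot: [3.138, -0.006, -0.118]
ft_force: [-1.0, -2.2, 7.8]
opening: 0.72
gripper_force: 4.4
```

```bash
python3 -m creep '[0,0,0,0,0,0,71,0,0,-0.01,0,0,0,71,0,0,-0.02,0,0,0,71,0,0,-0.02,0,0,0,71,0,0,0,0,0,0,71]'
python3 -m creep '[0,0,-0.02,0,0,0,71,0,0,-0.03,0,0,0,71,0,0,-0.04,0,0,0,71,0,0,-0.04,0,0,0,71,0,0,-0.02,0,0,0,71]'
python3 -m creep '[0,0,0,0,0,0,71,0,0,0,0,0,0,71]'
python3 - <<'E'
from h import *
import pickle
s=cam("side");pickle.dump(s,open("s1.pkl","wb"));save(s,"pics/b.png",(290,180,410,350),3.5)
E
python3 go.py 543 -20 425 -0.118
```

```text
t: 3.67
position: [553.2, -235.0, 353.7]
eef_rot: [3.14, -0.005, -0.118]
ft_force: [1.3, -0.3, -1.1]
opening: 0.71
gripper_force: 5.0
t: 4.08
position: [552.8, -234.9, 428.8]
eef_rot: [3.14, -0.004, -0.118]
ft_force: [1.0, -0.5, -1.8]
opening: 0.708
gripper_force: 4.9
t: 4.25
position: [552.3, -234.7, 426.2]
eef_rot: [3.141, -0.001, -0.118]
ft_force: [0.8, 0.5, -1.9]
opening: 0.707
gripper_force: 4.9
t 4.3 at [ 552.  -234.6  425.1] rot [-3.1412e+00  1.0000e-03 -1.1780e-01] open 0.71 F [-0.   0.3 -1.2] 4.938834776985459
shift units [-6.83e-02 -4.24e-01  4.00e-04] turn units [-0.005  0.012  0.002] rows>= 5.237765120532026
```

View pics/b.png

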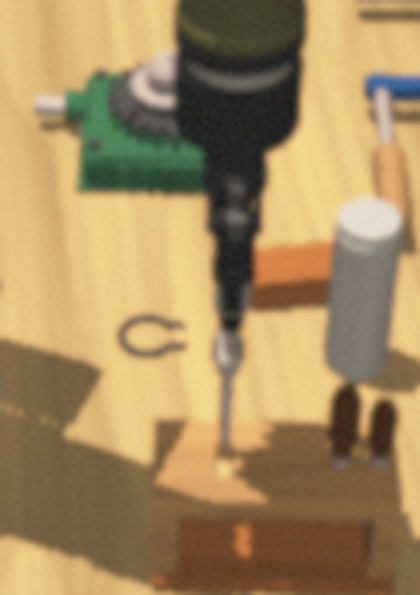

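The pliers are out and hang straight in the side view, tip near crop (222,452), F_z about -1.5 N. Now ring pose in the side view and the tip offset.

```bash
python3 - <<'E'
from h import *
import pickle
from scipy.optimize import least_squares
s=pickle.load(open("s1.pkl","rb"));t=pickle.load(open("top0.pkl","rb"))
print("tip pred",proj(s,[552.2,-234.6,115.2]),"meas",(222.5)/3.5-.5+290,(452.5)/3.5-.5+180)
def wfit(d,box,z):
    x0,y0,x1,y1=box; g=d["color"][y0:y1,x0:x1].astype(float).sum(2)
    bg=np.median(g); w=np.clip(bg-g-90,0,None); v,u=np.nonzero(w>0); w=w[v,u]
    P=plane(d,np.c_[u+x0,v+y0],z)[:,:2]; c=np.average(P,axis=0,weights=w)+[-4,0]
    for _ in range(10):
        q=P-c; ok=(np.hypot(*q.T)<26)
        c=least_squares(lambda p:np.sqrt(w[ok])*(np.hypot(*(P[ok]-p).T)-21.25),c,loss="soft_l1",f_scale=20).x
    q=P-c; lg=(np.hypot(*q.T)>25.5)&(q[:,0]>20); up=lg&(q[:,1]>0); dn=lg&(q[:,1]<0)
    a=np.average(P[up],axis=0,weights=w[up]);b=np.average(P[dn],axis=0,weights=w[dn]);m=(a+b)/2-c
    print("c",c,"lugs",a,b,"gap dir",np.arctan2(m[1],m[0]),"lug line",np.arctan2(-(a-b)[0],(a-b)[1]),"dist",np.hypot(*m),"pins",c+26*m/np.hypot(*m))
wfit(t,(298,222,328,252),2);wfit(s,(318,264,347,288),2)
E
```

```text
tip pred [[352.51080391 303.32933888]] meas 353.07142857142856 308.7857142857143
c [518.33893531 -17.08857354] lugs [544.56314795  -5.48373623] [544.08328678 -30.84047008] gap dir -0.04129109408988733 lug line -0.018922149152266157 dist 26.00644881287626 pins [544.31677405 -18.16183695]
c [522.86599154 -15.09971213] lugs [547.39847149  -3.41339822] [547.25480295 -30.1988959 ] gap dir -0.06964962069567059 lug line -0.00536361744764957 dist 24.520095992040964 pins [548.80295312 -16.9091385 ]
```

```bash
python3 -m creep '[-0.0054,-0.0357,0,0,0,0,71,-0.0108,-0.0714,0,0,0,0,71,-0.0108,-0.0714,0,0,0,0,71,-0.0108,-0.0714,0,0,0,0,71,-0.0108,-0.0714,0,0,0,0,71]' >/dev/null
python3 -m creep '[-0.0108,-0.0714,0,0,0,0,71,-0.0054,-0.0357,0,0,0,0,71,0,0,0.02,0,0,-0.5,71,0,0,0.05,0,0,-0.5,71,0,0,0.05,0,0,0,71]' >/dev/null
python3 -m creep '[0,0,0.03,0,0,0,71,0,0,0.01,0,0,0,71,0,0,0,0,0,0,71,0,0,0,0,0,0,71]'
python3 - <<'E'
from h import *
import pickle
s=cam("side");pickle.dump(s,open("s2.pkl","wb"))
A=cv2.resize(s["color"][215:295,300:380,::-1],None,fx=7,fy=7,interpolation=2)
cv2.imwrite("pics/c.png",A)
p=env.read_state()["position"]
for z in(75,155-0,80,0): print(z,((proj(s,[p[0],p[1],p[2]-310.3+ (z)])-[300,215]+.5)*7).round(0))
E
python3 go.py 545 -18 345 -0.03
```

```text
t: 5.47
position: [545.4, -18.3, 345.3]
eef_rot: [-3.141, 0.001, -0.031]
ft_force: [-0.0, 0.6, -1.3]
opening: 0.71
gripper_force: 5.4
75 [[287. 226.]]
155 [[289.  63.]]
80 [[287. 216.]]
0 [[284. 369.]]
t 5.52 at [545.8 -18.4 346.1] rot [ 3.1416e+00 -7.0000e-04 -3.0800e-02] open 0.707 F [ 1.1 -0.2 -1. ] 5.392377198440954
shift units [-0.0016 -0.0007  0.0022] turn units [ 0.    -0.008 -0.009] rows>= 0.03449993834649927
```

View pics/c.png

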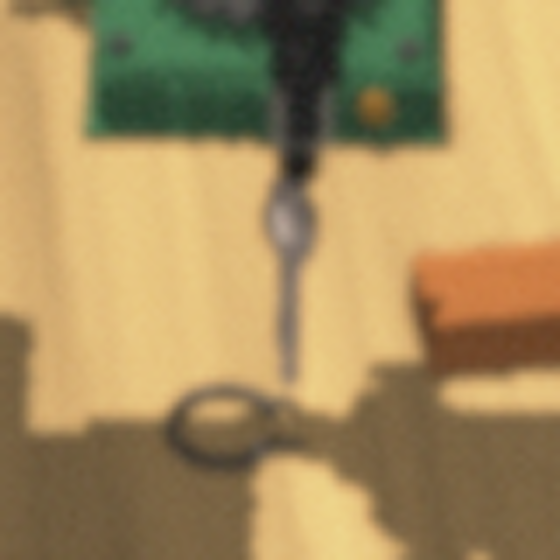

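The tips are at zoom (288,378), pivot (290,222). The ring's gap mouth is right below at about (285,420). I lower to about 8 mm over the bench and compare again in the same view.

```bash
python3 -m creep '[0.003,0,0.02,0,0,0,72,0,0,0.02,0,0,0,72,0,0,0.01,0,0,0,72,0,0,0.002,0,0,0,72,0,0,0,0,0,0,72]'
python3 -m creep '[0,0,0,0,0,0,72,0,0,0,0,0,0,72]' | head -2
python3 - <<'E'
from h import *
import pickle
s=cam("side");pickle.dump(s,open("s3.pkl","wb"))
A=cv2.resize(s["color"][240:290,315:365,::-1],None,fx=12,fy=12,interpolation=2)
cv2.imwrite("pics/d.png",A)
p=env.read_state()["position"];print(p)
Z=lambda P:((proj(s,P)-[315,240]+.5)*12).round(0).tolist()
print("tip pred",Z([p[0],p[1],p[2]-310.3]),"pivot",Z([p[0],p[1],p[2]-230.3]),"lugs side",Z([[547.4,-3.4,2],[547.3,-30.2,2]]),"pin spot side",Z([548.8,-16.9,2]),Z([548.8,-16.9,0]),"1mm y",Z([548.8,-26.9,0]))
E
```

```text
t: 5.93
position: [546.5, -18.3, 319.0]
eef_rot: [-3.141, 0.002, -0.031]
ft_force: [0.1, -0.3, -1.3]
opening: 0.719
gripper_force: 5.2
t: 6.1
position: [547.0, -18.3, 320.0]
[547.05316084 -18.32469443 320.08000544]
tip pred [[311.0, 413.0]] pivot [[316.0, 157.0]] lugs side [[306.0, 394.0], [317.0, 471.0]] pin spot side [[317.0, 432.0]] [[317.0, 438.0]] 1mm y [[322.0, 467.0]]
```

View pics/d.png

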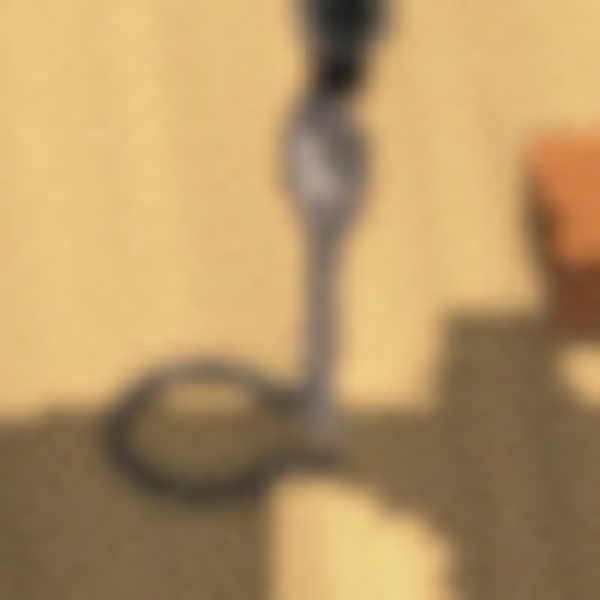

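Tip bottom is about (320,440) and the lugs are about (300,395) and (325,462). x matches, but the pins look 2-4 mm too far to -y. I shift +2.5 mm in y, lower slowly and feel for contact.

```bash
python3 -m creep '[0,-0.005,0,0,0,0,72,0,0,0.004,0,0,0,72,0,0,0.004,0,0,0,72,0,0,0,0,0,0,72,0,0,0,0,0,0,72]'
python3 - <<'E'
from h import *
s=cam("side");p=env.read_state();print(p["position"],p["ft_force"],p["moment"])
g=s["color"].astype(int)
for r in range(262,284): print(r,' '.join('%3d'%v for v in g[r,332:350].sum(1)))
E
```

```text
t: 6.57
position: [546.8, -15.8, 315.5]
eef_rot: [-3.142, 0.001, -0.031]
ft_force: [-0.1, 0.1, -1.4]
opening: 0.718
gripper_force: 5.2
[546.89063841 -15.8019079  315.58744268] [ 0.17247691  0.50547865 -1.74140614] [-0.02179306  0.00340498  0.00256125]
262 535 534 531 541 533 527 519 471 392 354 404 511 560 566 561 552 556 546
263 535 530 534 534 527 532 519 465 393 354 418 519 557 567 566 557 554 548
264 536 536 537 537 529 526 506 460 379 351 418 521 561 566 559 561 557 547
265 540 534 535 534 535 531 508 462 386 358 424 519 564 570 569 565 556 543
266 539 537 530 537 535 527 506 455 381 367 430 524 565 571 563 559 554 539
267 546 535 532 529 532 525 509 446 375 364 435 527 571 580 570 561 558 540
268 521 515 521 524 531 526 503 447 376 368 430 528 571 571 570 564 555 525
269 453 459 471 483 498 513 494 446 372 362 436 529 573 575 562 561 548 508
270 351 356 380 407 433 461 464 419 368 366 432 526 568 573 565 554 530 463
271 326 331 329 316 335 362 388 364 343 351 420 504 546 557 543 524 473 399
272 393 375 360 300 263 273 290 293 312 337 391 443 472 474 469 439 399 338
273 403 394 368 315 263 235 233 249 288 329 347 369 372 371 367 350 332 306
274 335 336 322 291 272 252 245 264 292 319 334 323 318 318 315 301 292 291
275 295 290 294 279 269 276 259 274 296 308 308 300 301 307 300 297 297 298
276 288 284 284 279 277 272 280 280 290 293 296 300 293 306 301 308 294 298
277 286 285 284 273 264 279 271 277 272 270 256 278 290 306 303 301 299 296
278 280 271 257 246 236 251 265 265 252 250 246 275 296 307 307 300 302 297
279 242 240 224 207 202 230 286 313 322 322 337 346 350 333 313 304 293 295
280 198 200 196 187 200 272 366 419 437 441 467 478 459 395 341 323 303 306
281 188 202 211 203 233 316 428 490 512 529 548 552 524 465 401 375 367 331
282 237 240 247 255 269 350 456 508 522 549 566 576 554 522 499 488 453 392
283 267 271 268 273 282 364 458 508 535 549 566 578 573 563 567 557 523 446
```

```bash
python3 -m creep '[0,0.001,0.002,0,0,0,73,0,0,0.002,0,0,0,73,0,0,0,0,0,0,73]' | sed -n '2p;4,6p'
python3 -m creep '[0,0,0.002,0,0,0,73,0,0,0,0,0,0,73,0,0,0,0,0,0,73]'| sed -n '2p;4,6p'
python3 -m creep '[0,0,0.002,0,0,0,73,0,0,0,0,0,0,73,0,0,0,0,0,0,73]'| sed -n '2p;4,6p'; python3 -c "
from h import *;print(env.read_state()['moment'])"
```

```text
position: [546.8, -16.4, 313.5]
ft_force: [0.2, 0.2, -1.2]
opening: 0.732
gripper_force: 5.2
position: [546.9, -16.3, 312.6]
ft_force: [0.5, -0.5, -1.9]
opening: 0.733
gripper_force: 5.2
position: [546.9, -16.3, 311.7]
ft_force: [-0.0, -0.1, -1.4]
opening: 0.733
gripper_force: 5.2
[ 0.02482462  0.0004514  -0.01470314]
```

```bash
python3 -m creep '[0,0,0.002,0,0,0,73,0,0,0,0,0,0,73,0,0,0,0,0,0,73]' | sed -n '2p;4,6p'
python3 -m creep '[0,0,0.002,0,0,0,73,0,0,0,0,0,0,73,0,0,0,0,0,0,73]'| sed -n '2p;4,6p'
python3 -m creep '[0,0,0.002,0,0,0,73,0,0,0,0,0,0,73,0,0,0,0,0,0,73]'| sed -n '2p;4,6p'; python3 -c "
from h import *;print(env.read_state()['moment'])"
```

```text
position: [547.0, -16.3, 310.8]
ft_force: [0.6, 0.6, -0.4]
opening: 0.73
gripper_force: 5.0
position: [547.4, -16.4, 310.5]
ft_force: [-0.6, -0.1, 5.1]
opening: 0.733
gripper_force: 5.1
position: [547.8, -16.5, 310.0]
ft_force: [-0.3, 0.2, 5.9]
opening: 0.731
gripper_force: 3.9
[-0.04782534 -0.06646167  0.0034541 ]
```

Contact came at TCP z 310.6, which is what the bench requires (a lug would have stopped it 4 mm higher). The pins are in the gap. Now I squeeze in steps, watching the force.

```bash
python3 -m creep '[0,0,-0.003,0,0,0,68,0,0,0,0,0,0,65,0,0,0,0,0,0,62,0,0,0,0,0,0,62]' | sed -n '2,6p'
python3 -m creep '[0,0,-0.001,0,0,0,59,0,0,-0.001,0,0,0,56,0,0,0,0,0,0,56]'| sed -n '2,6p'
```

```text
position: [547.5, -16.3, 311.1]
eef_rot: [-3.142, -0.002, -0.031]
ft_force: [-0.1, 0.0, 5.4]
opening: 0.62
gripper_force: 2.7
position: [547.5, -16.6, 312.2]
eef_rot: [3.141, -0.002, -0.03]
ft_force: [0.1, -0.8, 5.9]
opening: 0.56
gripper_force: 9.2
```

```bash
python3 -m creep '[0,0,-0.001,0,0,0,53,0,0,-0.001,0,0,0,50,0,0,0,0,0,0,50]'| sed -n '2,6p'
python3 - <<'E'
from h import *
s=cam("side");g=s["color"].astype(int)
for r in range(268,284): print(r,' '.join('%3d'%v for v in g[r,322:350].sum(1)))
E
```

```text
position: [547.6, -17.3, 313.4]
eef_rot: [3.139, -0.003, -0.03]
ft_force: [-0.3, -3.3, 7.9]
opening: 0.505
gripper_force: 14.3
268 555 557 557 553 551 561 562 560 558 549 542 541 534 530 528 523 511 467 390 356 400 491 552 570 569 566 557 537
269 559 558 563 553 554 557 553 558 544 538 527 520 520 522 521 526 504 452 380 357 398 488 544 570 568 561 558 532
270 560 555 559 554 546 539 535 531 511 489 475 471 478 487 504 509 489 434 362 350 399 484 546 574 571 568 554 533
271 556 554 548 544 516 492 468 440 421 390 362 371 380 403 431 449 447 403 350 343 387 460 521 560 565 561 550 521
272 524 530 519 493 440 384 339 315 292 281 270 278 279 304 313 341 357 341 325 337 367 404 467 523 541 539 514 466
273 454 454 435 388 324 266 242 237 245 250 256 242 248 246 239 244 254 265 305 340 354 351 379 444 467 470 443 394
274 350 337 313 270 223 221 235 250 271 282 273 261 261 255 248 223 214 250 304 338 344 322 320 346 365 360 354 321
275 291 274 236 208 211 237 267 284 291 287 286 277 283 277 262 245 244 257 304 341 339 312 306 317 312 313 303 298
276 286 252 210 189 233 271 280 292 288 292 2
[... 182 characters left out ...]
 294
278 286 255 202 189 227 264 283 291 291 291 295 285 286 288 284 316 366 380 375 360 367 357 329 316 302 301 298 295
279 283 255 213 178 208 241 260 278 286 290 287 287 285 276 272 312 392 422 395 377 378 393 354 326 316 303 305 297
280 289 266 242 198 184 214 234 260 266 274 268 274 264 263 251 278 340 375 374 344 353 383 361 324 317 306 304 300
281 294 284 267 243 214 191 201 206 226 233 234 237 229 223 209 223 264 308 306 298 316 340 362 341 325 310 316 301
282 288 295 286 271 243 211 202 197 188 193 199 199 188 183 190 228 296 335 331 335 343 384 424 412 396 383 361 332
283 287 288 296 290 276 252 241 236 222 217 217 215 209 218 233 296 373 427 433 440 459 490 518 513 499 489 467 415
```

```bash
python3 -m creep '[0,0,-0.002,0,0,0,47,0,0,-0.002,0,0,0,44,0,0,0,0,0,0,44]'| sed -n '2,6p'
python3 -m creep '[0,0,-0.001,0,0,0,41,0,0,-0.001,0,0,0,38,0,0,0,0,0,0,35]'| sed -n '2,6p'
python3 -m creep '[0,0,0,0,0,0,25,0,0,0,0,0,0,20,0,0,0,0,0,0,20,0,0,0,0,0,0,20]'| sed -n '2,6p'
```

```text
position: [546.9, -16.3, 314.3]
eef_rot: [-3.141, -0.0, -0.031]
ft_force: [-0.8, -0.7, 3.0]
opening: 0.441
gripper_force: 14.6
position: [547.0, -16.5, 315.3]
eef_rot: [3.141, -0.0, -0.03]
ft_force: [0.2, -3.2, 3.8]
opening: 0.358
gripper_force: 21.2
position: [547.1, -15.7, 315.4]
eef_rot: [-3.14, -0.001, -0.031]
ft_force: [0.1, 0.7, 5.1]
opening: 0.302
gripper_force: 58.9
```

```bash
python3 - <<'E'
from h import *
s=cam("side");cv2.imwrite("pics/e.png",cv2.resize(s["color"][225:295,300:380,::-1],None,fx=8,fy=8,interpolation=2))
p=env.read_state();print(p["position"],p["eef_rot"],p["ft_force"])
E
```

```text
[547.05983044 -15.67803528 315.41574068] [-3.13980489e+00 -5.15912532e-04 -3.10143047e-02] [0.08258019 0.38873392 4.87435002]
```

View pics/e.png

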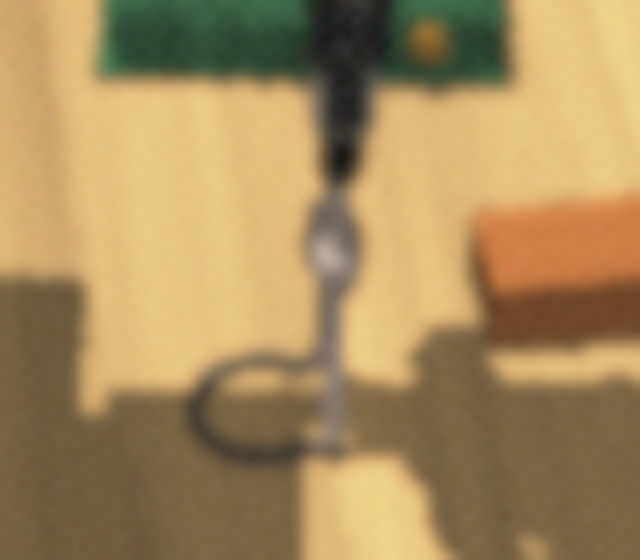

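The ring is spread: the far lug is at (325,365), the near one at (328,445), the C is opened wide, grip 59 N. Now I fit the ring and the drive's washer in the same side frame to get the carry vector.

```bash
cat > fit.py <<'E'
from h import *
from scipy.optimize import least_squares
def arc(P,w,c,r,fixr=True):
    f=(lambda p:np.sqrt(w)*(np.hypot(*(P-p[:2]).T)-r)) if fixr else (lambda p:np.sqrt(w)*(np.hypot(*(P-p[:2]).T)-p[2]))
    return least_squares(f,list(c)+([] if fixr else [r]),loss="soft_l1",f_scale=2).x
def edges(g,box,thr):  # subpixel contour of smooth field
    pass
E
python3 - <<'E'
from fit import *
import pickle
s=cam("side")
x0,y0,x1,y1=320,266,337,286
g=s["color"][y0:y1,x0:x1].astype(float).sum(2)
# local background: blackhat
bh=cv2.morphologyEx(g.astype(np.float32),cv2.MORPH_BLACKHAT,np.ones((7,7)))
v,u=np.nonzero(bh>35);w=bh[v,u]/100;P=plane(s,np.c_[u+x0,v+y0],2)[:,:2]
c=arc(P,w,[526,-17],24,False);print("ring side fit",c,"n",len(P),np.std(np.hypot(*(P-c[:2]).T)-c[2]))
s0=pickle.load(open("side0.pkl","rb"));t=pickle.load(open("top0.pkl","rb"))
for n,d,b in(("side",s0,(318,188,362,218)),("top",t,(194,200,232,236))):
    x0,y0,x1,y1=b;q=d["color"][y0:y1,x0:x1].astype(int);m=((q.max(2)-q.min(2)<45)&(q.sum(2)>330)).astype(np.uint8)
    m=cv2.morphologyEx(m,cv2.MORPH_OPEN,np.ones((2,2),np.uint8))
    if n=="side":print('\n'.join(''.join('#' if k else '.' for k in r) for r in m))
    v,u=np.nonzero(m);W=plane(d,np.c_[u+x0,v+y0],72)[:,:2]
    # boundary pixels of washer: lower half for side
    k=m-cv2.erode(m,np.ones((3,3),np.uint8),borderValue=0);v,u=np.nonzero(k);B=plane(d,np.c_[u+x0,v+y0],72)[:,:2]
    c0=np.array([560,235.]) if n=="top" else np.array([565,236.])
    for _ in range(10):
        r=np.hypot(*(B-c0).T); ok=(r>28)&(r<38)&((B[:,1]<c0[1]+12) if n=="side" else True)
        c0=arc(B[ok],np.ones(ok.sum()),c0,32.7)
    print(n,"washer",c0,ok.sum(),np.std(np.hypot(*(B[ok]-c0).T)))
E
```

```text
ring side fit [523.75750254 -15.51450054  24.02248986] n 110 4.003894889750917
............................................
............................................
............................................
............................................
............................................
............................................
............................................
............................................
............................................
...................#####....................
.................#########..................
................############................
.............###############................
............####################............
..........#######################...........
..........#######################...........
.........################..######...........
.........########...###....######...........
..........########........#######...........
..........######################............
...........####################.............
............##################..............
..............###############...............
................##########..................
............................................
............................................
............................................
............................................
............................................
............................................
side washer [566.44973187 228.80302055] 40 1.8123496368834118
top washer [557.47843083 232.05689813] 106 0.9591324997516544
```

```bash
python3 -m creep '[0,0,-0.01,0,0,0,20,0,0,-0.02,0,0,0,20,0,0,-0.03,0,0,0,20,0,0,-0.04,0,0,0,20,0,0,-0.05,0,0,0,20]' | sed -n '2,6p'
python3 -m creep '[0,0,-0.05,0,0,0,20,0,0,-0.03,0,0,0,20,0,0,-0.01,0,0,0,20,0.003,-0.025,0,0,0,0,20,0.006,-0.05,0,0,0,0,20]' | sed -n '2,6p'
python3 -m creep '[0.006,-0.05,0,0,0,0,20,0.006,-0.05,0,0,0,0,20,0.006,-0.05,0,0,0,0,20,0.006,-0.05,0,0,0,0,20,0.006,-0.05,0,0,0,0,20]' | sed -n '2,6p'
python3 -m creep '[0.006,-0.05,0,0,0,0,20,0.006,-0.05,0,0,0,0,20,0.006,-0.05,0,0,0,0,20,0.0036,-0.025,0,0,0,0,20,0,0,0,0,0,0,20]' | sed -n '2,6p'
python3 -m creep '[0,0,0,0,0,0,20,0,0,0,0,0,0,20]' | sed -n '2,6p'
python3 - <<'E'
from h import *
import pickle
s=cam("side");t=cam("top");pickle.dump((s,t,env.read_state()["position"]),open("st4.pkl","wb"))
A=cv2.resize(s["color"][150:225,300:385,::-1],None,fx=7,fy=7,interpolation=2)
B=cv2.resize(t["color"][190:250,180:240,::-1],None,fx=3.3,fy=3.3,interpolation=2)
I=np.zeros((525,800,3),np.uint8);I[:,:595]=A;I[:198,600:798]=B;cv2.imwrite("pics/f.png",I)
E
```

```text
position: [545.9, -16.1, 389.5]
eef_rot: [-3.141, 0.005, -0.031]
ft_force: [0.6, 0.5, -1.8]
opening: 0.307
gripper_force: 59.1
position: [552.0, 20.1, 434.7]
eef_rot: [3.14, 0.001, -0.034]
ft_force: [0.0, 0.1, -1.8]
opening: 0.308
gripper_force: 59.1
position: [570.7, 147.5, 433.1]
eef_rot: [3.141, 0.004, -0.03]
ft_force: [0.8, -0.2, -1.0]
opening: 0.306
gripper_force: 59.1
position: [584.6, 235.7, 433.2]
eef_rot: [-3.141, 0.003, -0.027]
ft_force: [0.2, -0.2, -2.3]
opening: 0.31
gripper_force: 59.1
position: [584.4, 232.0, 434.3]
eef_rot: [3.14, 0.002, -0.031]
ft_force: [0.6, -0.0, -1.6]
opening: 0.31
gripper_force: 59.1
```

View pics/f.png

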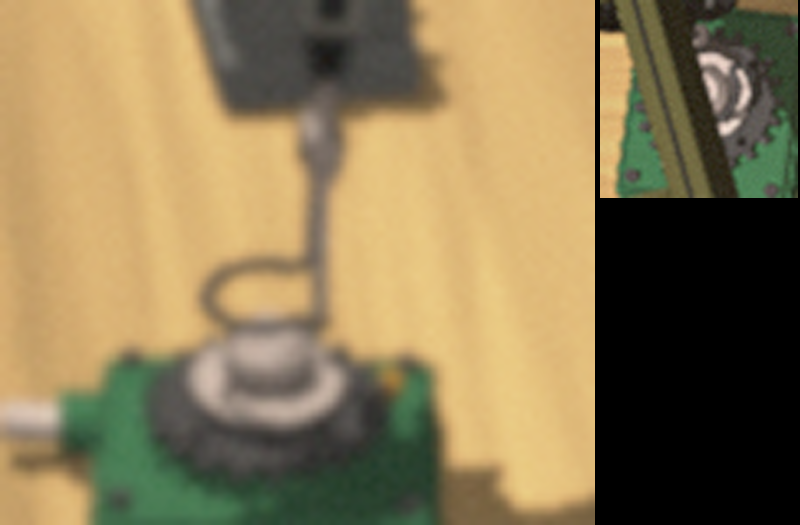

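The ring hangs level above the axle: ring left edge 202, top 258, bottom 328, pins at column 318; the axle spans columns 228-316 and its top is near row 320. I measure both sub-pixel.

```bash
python3 - <<'E'
from h import *
import pickle
s,t,p=pickle.load(open("st4.pkl","rb"));g=s["color"].astype(int)
s0=pickle.load(open("side0.pkl","rb"));g0=s0["color"].astype(int)
print("now");
for r in range(184,199): print(r,' '.join('%3d'%v for v in g[r,325:352].sum(1)))
print("initial")
for r in range(194,216): print(r,' '.join('%3d'%v for v in g0[r,322:356].sum(1)))
print("TCP",p)
for n,P in(("axle end ctr top-frame",[559.6,234.8,98]),("axle z90",[559.6,234.8,90]),("washer",[559.6,234.8,72]),("+10x",[569.6,234.8,72]),("+10y",[559.6,244.8,72]),("bore z121",[p[0]-25.1,p[1]+.7,120.9]),("pins z123",[p[0]-2.6,p[1],120.9]),("bore at z74",[p[0]-25.1,p[1]+.7,74])):print(n,proj(s,P).round(2))
E
```

```text
now
184 530 522 514 519 522 524 530 540 544 548 535 526 519 522 522 521 523 500 420 345 350 424 509 536 543 539 541
185 536 522 524 517 517 527 531 537 533 534 516 516 503 510 506 509 514 490 413 332 346 417 501 539 544 537 537
186 533 522 520 518 519 518 515 515 512 488 468 450 443 442 442 456 464 436 371 318 336 409 492 536 544 538 534
187 538 529 521 521 509 502 468 441 430 401 379 367 359 350 355 364 378 362 323 310 338 406 493 536 543 537 536
188 533 531 520 512 490 447 391 361 356 357 372 370 376 376 358 356 356 365 356 349 360 412 488 532 536 538 539
189 540 529 518 495 446 376 336 357 399 440 461 463 457 461 445 435 428 445 431 392 369 415 489 529 545 538 540
190 546 526 516 470 388 335 362 421 490 515 520 519 512 508 505 500 499 500 481 419 364 414 479 526 541 546 540
191 543 532 510 440 359 346 412 487 516 537 541 538 526 520 521 516 527 518 494 425 371 415 478 521 538 540 538
192 543 536 502 414 337 365 443 499 528 540 539 536 530 524 521 526 521 518 502 425 380 407 484 530 541 544 536
193 545 535 505 434 346 352 423 483 515 528 538 536 533 533 526 516 513 505 484 417 374 
[... 3241 characters left out ...]
92 196 220
213 208 201 218 222 219 203 221 237 255 259 265 254 231 228 230 232 230 231 222 228 238 251 252 249 234 228 233 227 219 209 196 186 189 235
214 239 224 215 209 192 196 220 243 257 246 265 268 262 254 255 258 254 263 263 272 255 268 262 253 241 237 244 208 191 177 185 171 196 243
215 258 227 213 193 173 189 215 235 224 233 238 256 267 266 260 259 271 274 264 257 254 258 254 237 222 219 221 206 164 162 167 181 213 252
TCP [584.64468388 231.4969577  434.91809007]
axle end ctr top-frame [[336.3  197.06]]
axle z90 [[336.28 199.17]]
washer [[336.23 203.89]]
+10x [[339.41 203.72]]
+10y [[335.92 202.04]]
bore z121 [[336.42 191.41]]
pins z123 [[343.73 191.16]]
bore at z74 [[336.3  203.85]]
```

Columns: washer/axle centre 337.75, ring bore about 337.35, so +1.4 mm in x. Rows suggest the ring is a few mm short in y. I correct, descend to just above the axle end and look again.

```bash
python3 -m creep '[0.0028,-0.006,0.01,0,0,0,20,0,0,0.015,0,0,0,20,0,0,0.007,0,0,0,20,0,0,0,0,0,0,20,0,0,0,0,0,0,20]' | sed -n '2,4p'
python3 -m creep '[0,0,0,0,0,0,20,0,0,0,0,0,0,20,0,0,0,0,0,0,20]' | sed -n '2,4p'
python3 - <<'E'
from h import *
s=cam("side");g=s["color"].astype(int)
p=env.read_state()["position"];print(p)
for r in range(188,206): print(r,' '.join('%3d'%v for v in g[r,325:352].sum(1)))
print(proj(s,[p[0]-25.1,p[1],p[2]-313.4]),proj(s,[559.6,234.8,p[2]-313.4]))
E
```

```text
position: [586.2, 235.3, 418.5]
eef_rot: [3.141, 0.001, -0.031]
ft_force: [0.0, -0.2, -1.3]
position: [586.4, 235.6, 419.5]
eef_rot: [-3.141, -0.001, -0.031]
ft_force: [-0.5, 0.0, -2.2]
[586.42644181 235.6528976  419.52276106]
188 537 532 522 519 516 524 520 529 539 545 534 521 508 506 506 506 508 507 466 394 347 362 429 507 536 539 540
189 540 531 524 524 521 520 517 516 521 511 496 466 452 452 453 458 461 459 420 379 336 363 431 501 537 538 540
190 542 535 527 524 517 512 503 479 460 440 412 382 373 369 363 376 373 377 360 352 333 358 428 499 535 540 541
191 541 536 530 521 509 493 448 407 375 375 356 353 352 359 357 345 351 349 358 366 353 362 419 504 534 543 535
192 546 539 527 521 495 446 378 344 370 405 423 435 442 440 438 435 425 427 435 426 381 358 420 484 534 538 534
193 542 534 528 514 457 388 346 381 435 490 517 523 523 515 509 503 503 502 497 483 410 366 405 483 533 543 539
194 546 539 527 501 423 357 369 433 497 532 555 555 559 547 546 546 532 521 518 488 428 374 401 482 527 539 541
195 546 543 528 482 406 349 398 466 518 548 564 566 561 556 557 560 547 524 510 487 425 3
[... 502 characters left out ...]
 365 336 351 358 365 368 361 350 335 328 324 303 288 324 369 360 315 348 428 472
201 304 305 364 452 521 526 484 408 373 382 405 413 411 414 396 382 370 353 332 341 417 471 448 366 329 358 387
202 269 308 409 502 551 546 493 409 359 374 401 420 427 425 414 388 365 345 313 351 455 527 511 426 329 299 295
203 260 324 428 520 562 548 500 396 331 329 348 357 366 368 363 346 324 308 282 335 439 519 530 455 343 265 247
204 260 320 428 519 563 550 477 367 301 296 307 312 321 320 324 305 293 278 286 331 425 509 528 463 336 246 219
205 261 301 391 495 548 544 456 357 293 277 286 287 295 294 298 285 273 280 321 387 462 528 522 443 319 217 182
[[336.84487838 194.71018825]] [[336.31627512 194.89638224]]
```

The axle's centre mark (337.9,196.5) confirms the side-view offset. The ring is about +1 mm in x and slightly short in y. I adjust and descend with force feedback.

```bash
python3 -m creep '[-0.0014,-0.003,0.008,0,0,0,20,0,0,0.006,0,0,0,20,0,0,0,0,0,0,20,0,0,0,0,0,0,20]' | sed -n '2,4p'
python3 -m creep '[0,0,0.006,0,0,0,20,0,0,0,0,0,0,20,0,0,0,0,0,0,20]' | sed -n '2,4p'
python3 -m creep '[0,0,0.006,0,0,0,20,0,0,0,0,0,0,20,0,0,0,0,0,0,20]' | sed -n '2,4p'
python3 -c "
from h import *;print(env.read_state()['moment'])"
```

```text
position: [585.5, 237.2, 411.7]
eef_rot: [3.141, 0.001, -0.03]
ft_force: [0.1, -0.1, -1.8]
position: [585.6, 237.1, 409.0]
eef_rot: [3.141, 0.0, -0.031]
ft_force: [-0.2, 0.3, -1.2]
position: [585.6, 237.1, 406.0]
eef_rot: [3.141, 0.0, -0.031]
ft_force: [-0.2, 0.0, -2.6]
[-0.03705745 -0.02848151 -0.05202574]
```

```bash
for i in 1; do python3 -m creep '[0,0,0.003,0,0,0,20,0,0,0.001,0,0,0,20,0,0,0,0,0,0,20]' | sed -n '2,4p'; done
python3 -m creep '[0,0,0.003,0,0,0,20,0,0,0.001,0,0,0,20,0,0,0,0,0,0,20]' | sed -n '2,4p'
python3 -c "
from h import *;print(env.read_state()['moment'])
s=cam('side');g=s['color'].astype(int)
for r in range(191,212): print(r,' '.join('%3d'%v for v in g[r,325:352].sum(1)))"
```

```text
position: [585.7, 237.1, 404.0]
eef_rot: [3.142, 0.0, -0.031]
ft_force: [0.6, -0.4, -2.1]
position: [585.6, 237.1, 402.0]
eef_rot: [3.141, 0.0, -0.031]
ft_force: [-0.0, -0.8, -2.3]
[ 0.00763579 -0.05153706 -0.00360938]
191 542 526 530 518 521 523 525 522 535 546 548 533 523 520 527 520 522 495 436 357 343 388 473 524 540 540 540
192 544 537 526 525 514 517 520 524 529 546 543 530 521 520 516 519 515 489 419 343 342 392 470 518 536 540 535
193 541 542 536 524 520 511 513 518 521 525 531 533 526 510 508 507 505 461 395 333 337 392 468 514 542 542 536
194 549 539 530 522 520 513 505 494 485 493 519 533 536 530 507 503 474 423 348 307 330 393 468 518 537 545 540
195 549 538 527 524 514 494 462 444 431 471 519 547 552 536 533 520 482 406 334 312 340 391 473 515 536 540 542
196 546 541 532 525 493 451 391 387 430 493 545 561 544 529 535 552 523 449 376 340 346 406 469 516 530 541 540
197 545 540 532 506 452 389 356 395 465 529 560 561 551 535 551 556 534 484 407 363 356 402 467 505 525 533 541
198 527 524 509 476 398 345 378 446 501 539 558 564 559 557 555 539 518 472 411 357 345 394 447 4
[... 770 characters left out ...]
 443 495 487 387 257 182 165
206 260 270 342 436 488 475 430 406 399 366 328 314 312 314 308 311 315 344 398 455 495 516 469 363 238 166 144
207 252 260 288 351 435 467 452 438 423 410 395 400 417 416 409 404 414 416 436 474 472 450 394 294 191 152 150
208 253 259 256 274 335 399 428 441 431 416 422 439 450 440 444 440 430 412 409 412 387 334 278 213 173 152 148
209 253 248 251 244 241 286 334 388 406 399 397 413 423 432 419 411 392 356 326 320 277 220 192 185 190 165 141
210 257 249 249 228 217 205 241 284 311 328 336 359 367 374 377 351 323 291 246 215 184 167 173 189 176 148 153
211 242 241 226 213 209 202 202 205 221 223 238 250 266 272 269 255 237 220 181 162 136 148 156 167 168 154 137
```

The ring now encircles the axle (back arc hidden behind it, front arc at row 204) without contact. Continue down to the washer.

```bash
python3 -m creep '[0,0,0.004,0,0,0,20,0,0,0.004,0,0,0,20,0,0,0,0,0,0,20,0,0,0,0,0,0,20]' | sed -n '2,4p'
python3 -m creep '[0,0,0.004,0,0,0,20,0,0,0.004,0,0,0,20,0,0,0,0,0,0,20,0,0,0,0,0,0,20]' | sed -n '2,4p'
python3 -m creep '[0,0,0.004,0,0,0,20,0,0,0.003,0,0,0,20,0,0,0,0,0,0,20,0,0,0,0,0,0,20]' | sed -n '2,4p'
python3 -m creep '[0,0,0.002,0,0,0,20,0,0,0,0,0,0,20,0,0,0,0,0,0,20]' | sed -n '2,4p'
```

```text
position: [585.7, 237.1, 397.9]
eef_rot: [3.141, 0.0, -0.031]
ft_force: [-1.4, 1.0, -1.4]
position: [585.7, 237.1, 394.0]
eef_rot: [3.141, 0.0, -0.031]
ft_force: [-0.8, -1.5, -1.8]
position: [585.7, 237.1, 390.5]
eef_rot: [3.141, 0.0, -0.031]
ft_force: [0.1, 1.1, -1.9]
position: [585.7, 237.1, 389.7]
eef_rot: [3.142, 0.0, -0.031]
ft_force: [-0.5, -0.6, -2.4]
```

```bash
python3 -m creep '[0,0,0.002,0,0,0,20,0,0,0,0,0,0,20,0,0,0,0,0,0,20]' | sed -n '2,4p'
python3 -m creep '[0,0,0.002,0,0,0,20,0,0,0,0,0,0,20,0,0,0,0,0,0,20]' | sed -n '2,4p'
python3 -m creep '[0,0,0.002,0,0,0,20,0,0,0,0,0,0,20,0,0,0,0,0,0,20]' | sed -n '2,4p'
```

```text
position: [585.7, 237.1, 388.7]
eef_rot: [3.142, 0.0, -0.031]
ft_force: [0.3, 0.7, -1.8]
position: [585.7, 237.1, 387.9]
eef_rot: [-3.141, -0.0, -0.031]
ft_force: [0.1, 0.6, -1.1]
position: [585.9, 237.1, 387.6]
eef_rot: [-3.141, -0.002, -0.031]
ft_force: [-0.7, -0.5, 4.3]
```

```bash
python3 -m creep '[0,0,0.001,0,0,0,20,0,0,0,0,0,0,20,0,0,0,0,0,0,20,0,0,0,0,0,0,20]' 
python3 - <<'E'
from h import *
s=cam("side");cv2.imwrite("pics/g.png",cv2.resize(s["color"][175:225,310:365,::-1],None,fx=12,fy=12,interpolation=2))
p=env.read_state();print(p["position"],p["ft_force"],p["moment"])
print((proj(s,[559.6,234.8,74])+[1.5,-.4]-[310,175]+.5)*12)
E
```

```text
t: 16.3
position: [586.0, 237.1, 387.5]
eef_rot: [-3.141, -0.002, -0.031]
ft_force: [0.1, -0.5, 6.9]
opening: 0.31
gripper_force: 59.9
[586.04606433 237.13502446 387.49699878] [-0.89082515 -1.30797923  6.3052765 ] [-0.05853366  0.09853636  0.03006853]
[[338.85854913 341.60167782]]
```

View pics/g.png

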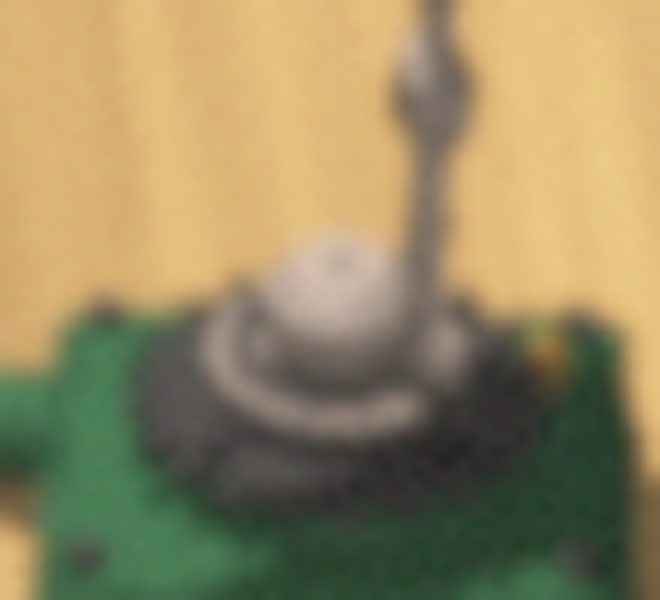

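The ring sits around the axle, down on the washer. The washer rim shows evenly outside it from (205,350) to (330,425), the pins are still in the lugs, grip is 60 N and contact about 7 N at the expected height.

```bash
python3 -c "
from workcell import env
print(env.finish_job())"
```

```text
the job is handed in; nothing more can be done
None
```

I handed the job in at about 16 s: the big snap ring lies on the washer around the axle, level with the groove, and the pliers are still squeezed (about 60 N) so it stays spread. I judged the seating from the contact height and the side picture, and the job's verdict was not shown.

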